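# Brace and open a screw-cap jar

## Robot

A 6-joint arm with a two-finger parallel gripper is mounted at the origin on a cart in front of the work surface, level with it; the furniture and walls round the work are solid. World frame = base frame: x ahead of the robot, y to its left, z up, the work surface at z = 0. Lengths are in m, angles in rad, forces in N, time in s.
With the tool pointing down it reaches from about 0.275 to 0.85 m from the base axis. Payload 19 kg.
Tool frame: the origin (TCP) lies on the centre line of the jaws, within the pads' length; the fingertips stand 14 mm ahead of it and the grasp point (between the pads) lies 5 mm behind it; z points along the fingers, y is the line along which they close (so a half turn about z gives the same grasp; the last joint's range is limited). The gripper opens to 85 mm and grips with 20 to 120 N. Pads are 22 mm wide; open, the fingers measure 114 mm over their backs; the gripper's body (76 mm by 85 mm) begins 54 mm behind the grasp point. The pads swing forward as they close: fully open they stand 13 mm farther back than shut.
Start: joints at [-1.309, 0.15, 1.437, -0, 1.554, -0.134], TCP at [0.222, -0.531, 0.245] pointing down, gripper open.
Joint ranges: [-2.8, 2.8], [-0.68, 2.1], [0.12, 2.68], [-1.39, 4.53], [0.16, 2.79], [-2.81, 2.81]. Speed limits (rad/s): [1.89, 1.89, 2.22, 3.01, 3.01, 3.01].

## Interface

Orientations are given as a unit quaternion [w, x, y, z].
In Python, from plant import ctrl gives the robot as it stands.
- The arm moves only by the tool inch_along, called by a JSON object that holds its "method" and its "body", one argument or row to a line. Schema: {"type":"object","properties":{"segments":{"type":"array","items":{"type":"array","items":{"type":"array","items":{"type":"number"},"minItems":7,"maxItems":7},"minItems":1,"maxItems":20},"minItems":1,"maxItems":1},"squeeze":{"type":"number"},"only":{"type":"string"},"quiet":{"type":"boolean"},"lines":{"type":"string"}},"required":["segments"],"additionalProperties":false}. segments is a list that holds a single list of rows (three levels of brackets), with 1 to 20 rows, each of 7 numbers: dx, dy, dz in fractions of the full range, 1 being 0.6 m, then a rotation vector rx, ry, rz in shares of pi rad (1.0 is pi rad), then the finger opening in m; each row is the pose to reach, as a shift and turn from the pose commanded when the call began, along the tool's axes at that moment; what a row does not reach only later rows make up. A row lasts 1/10 s, in which the tool goes at most 0.05 m and 0.15 rad, less where a joint would pass 70% of its speed; a pose out of reach is approached as far as the arm can. The fingers move at their own pace and stop on an object; squeeze is the grip in N (left out, the last holds). Time passes only in rows, so rows that do not move let the fingers close. The tool returns the time, the measured TCP pose, the force, the opening and the grip force at its end. only (a regular expression) keeps the lines of the reply that match it, lines (a string "A,B") keeps lines A to B, and quiet returns only ok. A shift or turn number past 1, either way, is cut back to 1. Input that does not fit is refused with a message, and nothing moves.
- ctrl.get_obs(): the state, without advancing time (a new reading comes with each control period).
- ctrl.get_image(name): name is "side" or "top"; returns a dict with "frame" (480x640x3 uint8, blue, green, red), "fx", "fy", "cx", "cy" (pixels), "world_to_cam" (4x4, takes a point from world to camera coordinates). Camera axes: x right, y down, z forward; pixel columns grow to the right and rows downward; lengths in m; the calibration is good to about 2 mm. A picture is of the moment at which its call begins. There is no depth.
- ctrl.hand_in(): hands the job in; it is judged then, once.
The state is a dict: "clock": time; "q": joint angles; "joint_velocities": joint speeds; "tau": joint torques, N m; "eef_pos": TCP position; "tcp_rot": TCP orientation; "force": force on the tool from outside, world axes, zero at the start; "moment": the same for the moment, N m; "finger_gap": finger opening in m; "finger_force": force on a finger pad.
Only numpy, scipy, OpenCV 4.12 (cv2) and the standard library are available. Lean on these libraries where they do the work, as an engineer would, in place of code of your own. Each camera call takes 0.05 s, during which the arm holds its last target. There are 200 camera calls.

## Task

Slide the square screw-cap jar along the table, without lifting or tipping it, into the wooden U-shaped brace until it is fully home against the far cleat. With the brace keeping the jar from turning, unscrew its tight cap anticlockwise until the threads let go, then raise the cap straight up and finish while still holding it level, just above the jar and clear of it; the jar stays home in the brace. Leave the small sample jar, the tape roll and the white tub alone.

Things in the scene. Friction and masses are not known exactly. Their poses are not given: they have to be found in the camera images.
- jar: squat clear plastic jar of biscuits, loose, 0.3 to 0.6 kg: square body 68 x 68 mm, 56 mm high, round neck under the cap; 84 mm high with the cap on. Origin: centre of its underside; z up, x and y square to its sides. Unbraced, it turns along with the cap. Pushed lower than about 40 mm above the table it slides without tipping; keep the gripper's body clear of the cap
- cap: round ribbed black screw cap on the jar, 62 mm across, 22 mm high, 50 g; a loose body held by three thread lugs. Origin: centre of its underside, 62 mm above the jar's underside when screwed on; z up. Its x axis stands 0 to 0.33 rad anticlockwise (from above) of the jar's x axis at the start
- cap_grip (a point): on the cap's axis, 14 mm above its underside. Turned anticlockwise from above, the threads let go about 0.85 rad from the jar's x axis and stay free up to a firm stop at 1.55; aim for 1.2 (or turn 1.05 from any start). The cap rises 1 to 2 mm meanwhile. A sprung seal presses it on the threads with about 15 N: turning takes 0.2 to 0.6 N m. Clockwise is a stop
- brace: U-shaped brace of smooth waxed light wooden cleats fixed to the table, 28 mm high, 16 mm thick, no floor: a far cleat and two side cleats 74 mm apart inside. Origin: on the table, at the centre of a jar that is fully home; x points from the open mouth in to the far cleat, whose inner face is at x = +34 mm
- brace_mouth (a point): middle of the brace's open mouth on the table, 33 mm before the brace's origin (brace x = -33 mm). Two flared guides here widen the mouth to about 110 mm and lead in to the 74 mm slot, which begins at brace x = -6 mm. The guides are as high as the cleats
- sample_jar: bystander: small round biscuit jar with black lid, 60 mm across, 67 mm high; origin at the centre of its underside
- tape: bystander: roll of cream masking tape lying flat, 103 mm across, 25 mm high; origin at the centre of its underside
- tub: bystander: open white tub with small sachets in it, 71 mm across, 64 mm high; origin at the centre of its underside

How it is judged:
On the way, in this order (a step that is already met when the one before it is completed fails the run):
1. the jar is home in the brace (within 6 mm of the far cleat, square to it) with its cap still on (x of jar in the frame of brace above -0.006 m and horizontal distance between jar and brace below 0.009 m and height (world z) of jar below 0.004 m and z of cap in the frame of jar below 0.066 m and angle between the x axis of cap and the x axis of jar, either way round below 0.6 rad), for 0.2 s.
2. the cap has been turned anticlockwise on the braced jar until the threads let go (angle between the x axis of cap and the x axis of jar, either way round above 0.8 rad and horizontal distance between jar and brace below 0.015 m and z of cap in the frame of jar below 0.07 m).
At the end, for the whole second after the job is handed in: The fingers still hold the cap, at rest, level within 0.2 rad, its underside 84 to 142 mm above the jar's underside (so 8 to 66 mm above the jar's rim), within 25 mm of the jar's axis and not touching the jar; the jar stands upright on the table within 15 mm of fully home in the brace (z of cap in the frame of jar between 0.084 and 0.142 m and horizontal distance between cap and jar below 0.025 m and angle between cap's own z axis and vertical below 0.2 rad and contact force between cap and the fingers above 1 N and contact force between cap and jar below 0.1 N and linear speed of each of cap, jar below 0.02 m/s and horizontal distance between jar and brace below 0.015 m and height (world z) of jar below 0.004 m and angle between jar's own z axis and vertical below 0.06 rad); the arm keeps its last pose, push and grip.
It fails at once if the jar is lifted more than 12 mm or tipped more than 0.3 rad (height (world z) of jar above 0.012 m or angle between jar's own z axis and vertical above 0.3 rad).
It fails at once if the sample jar, the tape roll or the white tub is moved more than 30 mm (distance of any of sample_jar, tape, tub from where it was at the start of the episode above 0.03 m).
It also fails if it takes over 58 s, if anything falls off the work surface, if the arm or the gripper's body presses on something with over 40 N, if the wrist force passes 120 N, or if a joint passes its speed limit or range.

## Working session

There is one attempt and no reset: what is moved stays moved. The work goes in short steps, Python scripts to look and compute and a tool call to move; the robot and the scene stay as the last step left them, time stands still between calls to the robot, and variables do not carry over. Pictures are saved under pics/ and viewed, at most 10 in all, crops included, and the job is handed in when it is done.

```bash
ls; mkdir -p pics
```

Run:
```python
from plant import ctrl
import cv2
for n in("side","top"):
    d=ctrl.get_image(n); cv2.imwrite(f"pics/{n}0.png",d["frame"]); print(n,d["fx"],d["cx"],d["cy"],d["world_to_cam"].tolist() if hasattr(d["world_to_cam"],'tolist') else d["world_to_cam"])
o=ctrl.get_obs();print(o["clock"],o["eef_pos"],o["tcp_rot"],o["finger_gap"])
```

```text
pics
plant.py
side 613.7339871222665 313.3017135814911 241.3193976873413 [[-0.9630177524145046, 0.26923548858903784, -0.01044319006520595, 0.43845927935784895], [0.11502546335649794, 0.3757622373924493, -0.9195498266703352, -0.038801285934581084], [-0.24365129040113642, -0.8867440400893836, -0.39283464212288927, 1.6981713766406805], [0.0, 0.0, 0.0, 1.0]]
top 545.2804400014826 318.1122369062136 232.43842588941538 [[0.01620203918210119, -0.9997260387365203, 0.01689205134159877, 0.13956502907745919], [-0.9974584600012434, -0.017333018676434435, -0.06910996335920082, 0.5305062649130688], [0.06938382014770711, -0.01572939718323369, -0.9974660252690128, 1.2931133031127524], [0.0, 0.0, 0.0, 1.0]]
0.1 [ 0.2216373  -0.53035579  0.24476012] [-5.25338243e-04  9.80479318e-01  1.96621544e-01 -9.69972321e-06] 0.08553135620749079
```

View pics/top0.png

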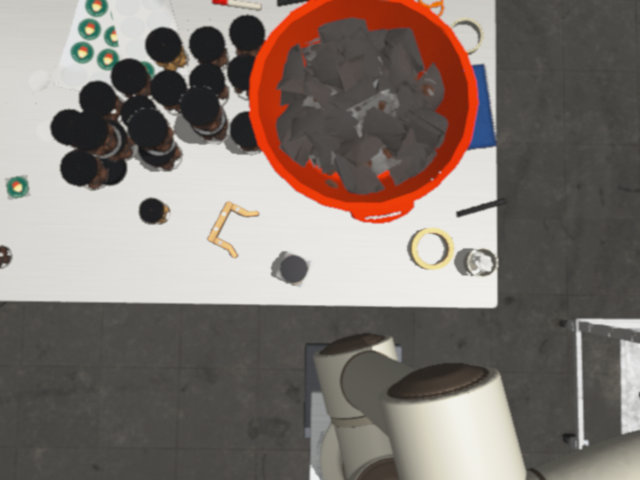

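View pics/side0.png

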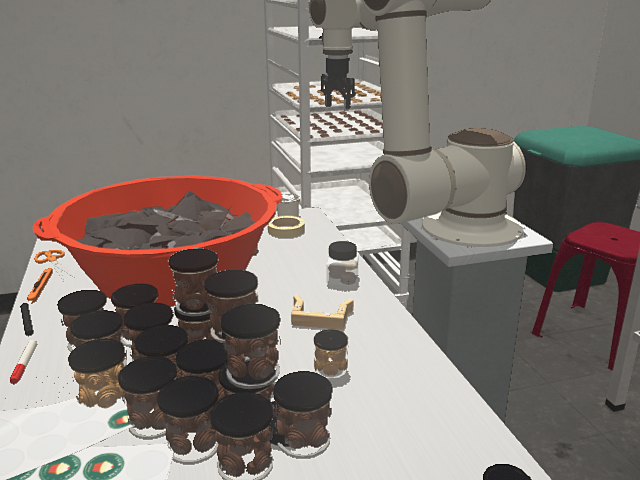

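Top: jar's cap at about (293,268), brace at about (228,229) with its mouth to the right, sample jar (152,210), tape (432,249), tub (480,262). Side: jar at (343,262), brace at (322,312). I'll enlarge the brace and jar in both views.

Run:
```python
import cv2,numpy as np
a=cv2.imread("pics/top0.png")[190:300,190:330]; b=cv2.imread("pics/side0.png")[225:385,280:380]
cv2.imwrite("pics/tc.png",cv2.resize(a,(700,550),interpolation=cv2.INTER_CUBIC))
cv2.imwrite("pics/sc.png",cv2.resize(b[:110],(600,660),interpolation=cv2.INTER_CUBIC)[:600])
```

```text
(no output)
```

View pics/tc.png

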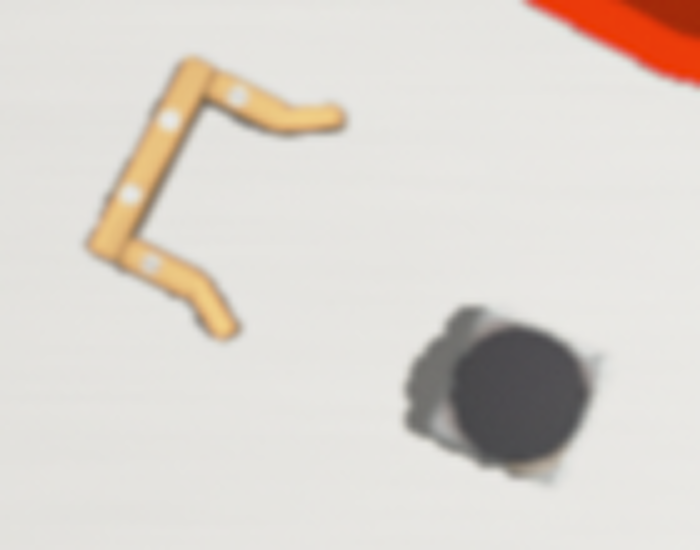

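View pics/sc.png

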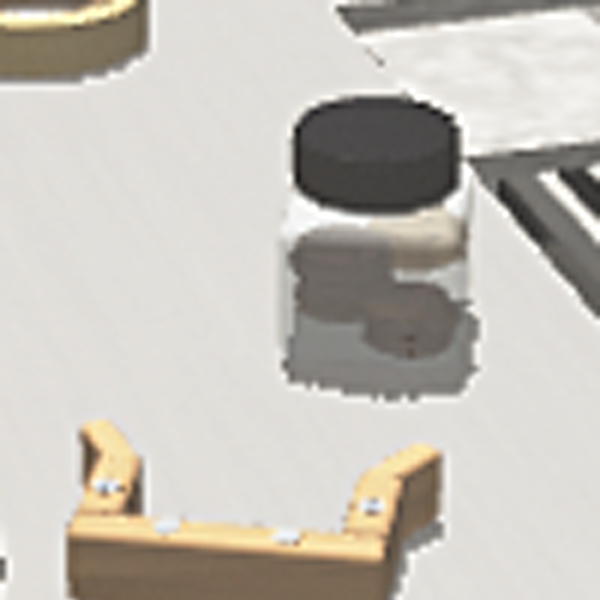

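Crop readings: cap top centre at (520,394) in the top crop and (377,133) in the side crop. The screw heads and cleat corners of the brace are clear in both. I'll triangulate them.

Create h.py:
```python
import numpy as np,cv2,json
K={};W={}
def load():
    from plant import ctrl
    for n in("side","top"):
        d=ctrl.get_image(n);K[n]=np.array([[d["fx"],0,d["cx"]],[0,d["fy"],d["cy"]],[0,0,1]]);W[n]=np.array(d["world_to_cam"])
    return ctrl
def tri(t,s):
    X=cv2.triangulatePoints(K["top"]@W["top"][:3],K["side"]@W["side"][:3],np.float64(t),np.float64(s)).ravel();return X[:3]/X[3]
def ray(n,p,z):
    R=W[n][:3,:3];c=-R.T@W[n][:3,3];d=R.T@np.linalg.inv(K[n])@[p[0],p[1],1];return c+d*(z-c[2])/d[2]
def proj(n,X):
    x=K[n]@(W[n][:3,:3]@X+W[n][:3,3]);return x[:2]/x[2]
T=lambda x,y:(190+(x+.5)/5-.5,190+(y+.5)/5-.5)
S=lambda x,y:(280+(x+.5)/6-.5,225+(y+.5)/6-.5)
```

Run:
```python
from h import *
import h;load();np.set_printoptions(precision=4,suppress=True)
print("cap",tri(T(520,394),S(377,133)),ray("top",T(520,394),.084),ray("side",S(377,133),.084))
for n,t,s in[("sideL",(238,97),(107,487)),("farL",(170,120),(167,526)),("farR",(130,194),(287,537)),("sideR",(151,264),(371,505))]:print(n,tri(T(*t),S(*s)),ray("top",T(*t),.028))
p=lambda x,y,z=.028:ray("top",T(x,y),z)[:2]
for q in[(192,57),(87,243),(203,97),(134,236),(340,118),(225,334)]:print(q,p(*q))
for z in(.0,.056):print(z,p(605,352,z),p(552,483,z),p(472,306,z))
print("bystanders",[ray("top",q,z)[:2] for q,z in[((152,210),.067),((432,249),.025),((480,262),.06)]],"bowl",ray("top",(310,195),.15),ray("top",(280,170),.15))
for n in W: print(-W[n][:3,:3].T@W[n][:3,3])
```

```text
cap [0.4422 0.2033 0.0829] [0.4407 0.2038 0.084 ] [0.444  0.2053 0.084 ]
sideL [0.5821 0.3418 0.0284] [0.58   0.3424 0.028 ]
farL [0.5701 0.3738 0.0289] [0.5684 0.3745 0.028 ]
farR [0.5343 0.3918 0.0288] [0.5327 0.3924 0.028 ]
sideR [0.5014 0.3807 0.0295] [0.4996 0.3815 0.028 ]
(192, 57) [0.5988 0.3648]
(87, 243) [0.509  0.4121]
(203, 97) [0.5797 0.3591]
(134, 236) [0.5128 0.3899]
(340, 118) [0.5708 0.2937]
(225, 334) [0.467  0.3456]
0.0 [0.462  0.1653] [0.3983 0.1898] [0.4832 0.2302]
0.056 [0.4609 0.1655] [0.3999 0.189 ] [0.4812 0.2276]
bystanders [array([0.5698, 0.5331]), array([ 0.4926, -0.1245]), array([ 0.4627, -0.2287])] bowl [0.5999 0.1695 0.15  ] [0.6534 0.2356 0.15  ]
[0.8405 1.4024 0.636 ]
[0.4372 0.1691 1.3241]
```

Triangulated positions:
- **Brace:** origin about (0.533, 0.345), x-yaw about 64°, top at 0.0285.
- **Jar:** about (0.442, 0.204), yaw about 69.5°, cap top at 0.083.

I'll grip the body by its two side faces, above cleat height, and slide it in.

Create mv.py:
```python
import sys,numpy as np
from plant import ctrl
from scipy.spatial.transform import Rotation as Ro
# target x y z, tool-y angle deg -> shift in tool axes, turn
o=ctrl.get_obs();q=o["tcp_rot"];R=Ro.from_quat([*q[1:],q[0]])
x,y,z,a=map(float,sys.argv[1:5])
T=Ro.from_matrix(np.array([[np.cos(np.radians(a+90)),np.cos(np.radians(a)),0],[np.sin(np.radians(a+90)),np.sin(np.radians(a)),0],[0,0,-1]]))
print("clock",o["clock"],"tcp",o["eef_pos"].round(4),"yang",np.degrees(np.arctan2(*R.as_matrix()[1::-1,1])).round(2),"q",np.round(o["q"],2),"F",np.round(o["force"],1),"M",np.round(o["moment"],2),"gap",round(o["finger_gap"],4))
print("shift",R.inv().apply(np.array([x,y,z])-o["eef_pos"]).round(4),"rot",(R.inv()*T).as_rotvec().round(4))
```

```bash
python3 mv.py .4418 .2037 .2 -20.5; python3 mv.py .4418 .2037 .047 -20.5
```

```text
clock 0.2 tcp [ 0.2216 -0.5304  0.2449] yang -67.32 q [-1.31  0.15  1.44 -0.    1.55 -0.13] F [ 0.1 -0.4 -0.1] M [-0.03  0.03 -0.03] gap 0.0851
shift [ 0.4862 -0.5924  0.0454] rot [-7.000e-04 -4.000e-04 -8.172e-01]
clock 0.2 tcp [ 0.2216 -0.5304  0.2449] yang -67.32 q [-1.31  0.15  1.44 -0.    1.55 -0.13] F [ 0.1 -0.4 -0.1] M [-0.03  0.03 -0.03] gap 0.0851
shift [ 0.4861 -0.5923  0.1984] rot [-7.000e-04 -4.000e-04 -8.172e-01]
```

The manual's scale: shifts go in shares of 0.6 m and turns go in shares of pi rad. Converting my numbers, -0.592 m / 0.6 = -0.9867, 0.486 m / 0.6 = 0.81, -0.817 rad / 3.1416 = -0.2601.

{"method": "inch_along", "body": {
  "segments": [
    [[0.81, -0.9867, 0.075, 0, 0, -0.2601, 0.085], [0.81, -0.9867, 0.075, 0, 0, -0.2601, 0.085], [0.81, -0.9867, 0.075, 0, 0, -0.2601, 0.085], [0.81, -0.9867, 0.075, 0, 0, -0.2601, 0.085], [0.81, -0.9867, 0.075, 0, 0, -0.2601, 0.085], [0.81, -0.9867, 0.075, 0, 0, -0.2601, 0.085], [0.81, -0.9867, 0.075, 0, 0, -0.2601, 0.085], [0.81, -0.9867, 0.075, 0, 0, -0.2601, 0.085], [0.81, -0.9867, 0.075, 0, 0, -0.2601, 0.085], [0.81, -0.9867, 0.075, 0, 0, -0.2601, 0.085], [0.81, -0.9867, 0.075, 0, 0, -0.2601, 0.085], [0.81, -0.9867, 0.075, 0, 0, -0.2601, 0.085], [0.81, -0.9867, 0.075, 0, 0, -0.2601, 0.085], [0.81, -0.9867, 0.075, 0, 0, -0.2601, 0.085], [0.81, -0.9867, 0.075, 0, 0, -0.2601, 0.085], [0.81, -0.9867, 0.075, 0, 0, -0.2601, 0.085], [0.81, -0.9867, 0.075, 0, 0, -0.2601, 0.085], [0.81, -0.9867, 0.075, 0, 0, -0.2601, 0.085]]
  ],
  "squeeze": 30
}}

```text
clock: 2.0
eef_pos: [0.4416, 0.2032, 0.2]
tcp_rot: [-0.0, 0.821, 0.57, -0.0]
force: [-0.3, -0.3, 0.4]
finger_gap: 0.0851
finger_force: 0.0
```

```bash
python3 mv.py .4418 .2037 .13 -20.5; python3 -c "
from plant import ctrl;import cv2
a=ctrl.get_image('top')['frame'];b=ctrl.get_image('side')['frame']
cv2.imwrite('pics/p2.png',cv2.hconcat([cv2.resize(a[190:330,200:360],(400,350)),cv2.resize(b[150:330,240:440],(400,360))[:350]]))"
```

```text
clock 2.0 tcp [0.4416 0.2032 0.2   ] yang -20.45 q [ 0.27 -0.02  1.71 -0.    1.45  0.63] F [-0.3 -0.3  0.4] M [ 0.06 -0.01 -0.03] gap 0.0851
shift [0.0006 0.0001 0.07  ] rot [-0.0006  0.0006  0.001 ]
```

View pics/p2.png

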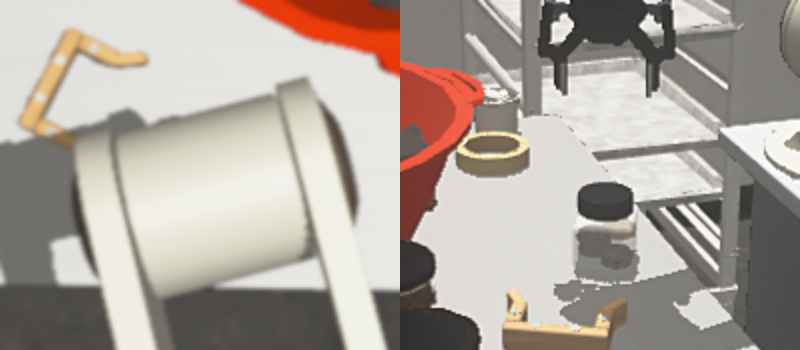

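The fingers straddle the jar evenly: they centre at about (607,80) in the side half, against (606,200) for the cap. Descending.

In the tool's units: 0.153 m / 0.6 = 0.255, 0.12 m / 0.6 = 0.2.

{"method": "inch_along", "body": {
  "segments": [
    [[0.001, 0, 0.0667, 0, 0, 0, 0.085], [0.001, 0, 0.1167, 0, 0, 0, 0.085], [0.001, 0, 0.1667, 0, 0, 0, 0.085], [0.001, 0, 0.2, 0, 0, 0, 0.085], [0.001, 0, 0.225, 0, 0, 0, 0.085], [0.001, 0, 0.25, 0, 0, 0, 0.085], [0.001, 0, 0.255, 0, 0, 0, 0.085], [0.001, 0, 0.255, 0, 0, 0, 0.085]]
  ],
  "squeeze": 30
}}

```text
clock: 2.9
eef_pos: [0.4421, 0.203, 0.0475]
tcp_rot: [-0.0, 0.822, 0.569, -0.0]
force: [-0.1, -0.2, 0.2]
finger_gap: 0.0849
finger_force: 0.0
```

```bash
python3 mv.py .4418 .2037 .047 -20.5
python3 -c "
from plant import ctrl;import cv2
b=ctrl.get_image('side')['frame']
cv2.imwrite('pics/p3.png',cv2.resize(b[200:320,270:410],(700,600),interpolation=cv2.INTER_CUBIC))"
```

```text
clock 2.9 tcp [0.4421 0.203  0.0475] yang -20.58 q [0.27 0.13 1.89 0.   1.13 0.63] F [-0.1 -0.2  0.2] M [-0.03 -0.01  0.02] gap 0.0849
shift [ 0.0006 -0.0005  0.0005] rot [-0.0003  0.0001 -0.0014]
```

View pics/p3.png

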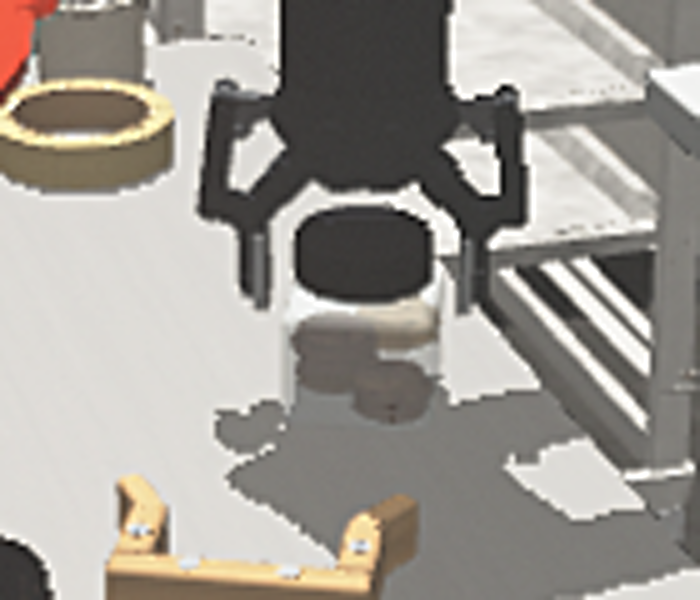

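The fingers are clear either side of the body, with tips near crop (258,308) and (462,312), still just under the cap. I'll go down 8 mm more and close.

In the tool's units: 0.008 m / 0.6 = 0.0133, 0.004 m / 0.6 = 0.0067.

{"method": "inch_along", "body": {
  "segments": [
    [[0, 0, 0.0067, 0, 0, 0, 0.085], [0, 0, 0.0133, 0, 0, 0, 0.085], [0, 0, 0.0133, 0, 0, 0, 0.085], [0, 0, 0.0133, 0, 0, 0, 0.06], [0, 0, 0.0133, 0, 0, 0, 0.06], [0, 0, 0.0133, 0, 0, 0, 0.06], [0, 0, 0.0133, 0, 0, 0, 0.06], [0, 0, 0.0133, 0, 0, 0, 0.06], [0, 0, 0.0133, 0, 0, 0, 0.06], [0, 0, 0.0133, 0, 0, 0, 0.06]]
  ],
  "squeeze": 30
}}

```text
clock: 3.95
eef_pos: [0.4421, 0.2037, 0.0397]
tcp_rot: [-0.0, 0.822, 0.57, 0.0]
force: [-2.2, -1.7, 5.3]
finger_gap: 0.0684
finger_force: 32.8
```

```bash
python3 mv.py .4748 .2255 .0395 -26;python3 mv.py .533 .345 .0395 -26
```

```text
clock 3.95 tcp [0.4421 0.2037 0.0397] yang -20.51 q [0.27 0.14 1.9  0.   1.11 0.63] F [-2.2 -1.7  5.3] M [-0.06  0.44 -0.14] gap 0.0684
shift [0.0319 0.023  0.0002] rot [-0.     -0.0002  0.0958]
clock 3.95 tcp [0.4421 0.2037 0.0397] yang -20.51 q [0.27 0.14 1.9  0.   1.11 0.63] F [-2.2 -1.7  5.3] M [-0.06  0.44 -0.14] gap 0.0684
shift [0.1642 0.0357 0.0003] rot [-0.     -0.0002  0.0958]
```

In the tool's units: 0.13 m / 0.6 = 0.2167, 0.0845 m / 0.6 = 0.1408, 0.096 rad / 3.1416 = 0.0306.

{"method": "inch_along", "body": {
  "segments": [
    [[0.0167, 0.005, 0, 0, 0, 0.0064, 0.06], [0.0417, 0.0133, 0, 0, 0, 0.0127, 0.06], [0.0667, 0.0217, 0, 0, 0, 0.0191, 0.06], [0.0917, 0.03, 0, 0, 0, 0.0255, 0.06], [0.1167, 0.0383, 0, 0, 0, 0.0306, 0.06], [0.1408, 0.0467, 0, 0, 0, 0.0306, 0.06], [0.1667, 0.0493, 0, 0, 0, 0.0306, 0.06], [0.1833, 0.0508, 0, 0, 0, 0.0306, 0.06], [0.2, 0.0525, 0, 0, 0, 0.0306, 0.06], [0.2167, 0.054, 0, 0, 0, 0.0306, 0.06]]
  ],
  "squeeze": 30
}}

```text
clock: 4.95
eef_pos: [0.5181, 0.3138, 0.0398]
tcp_rot: [0.0, 0.848, 0.53, -0.0]
force: [-4.2, -8.3, 9.0]
finger_gap: 0.0678
finger_force: 33.3
```

```bash
python3 mv.py .533 .345 .0395 -26;python3 -c "
from plant import ctrl;import cv2
b=ctrl.get_image('side')['frame']
cv2.imwrite('pics/p4.png',cv2.resize(b[230:350,260:400],(700,600),interpolation=cv2.INTER_CUBIC))"
```

```text
clock 4.95 tcp [0.5181 0.3138 0.0398] yang -26.01 q [ 0.42  0.36  1.61 -0.    1.17  0.87] F [-4.2 -8.3  9. ] M [-1.33  0.61 -0.  ] gap 0.0678
shift [ 0.0346 -0.0003  0.0003] rot [ 0.0003  0.0012 -0.0001]
```

View pics/p4.png

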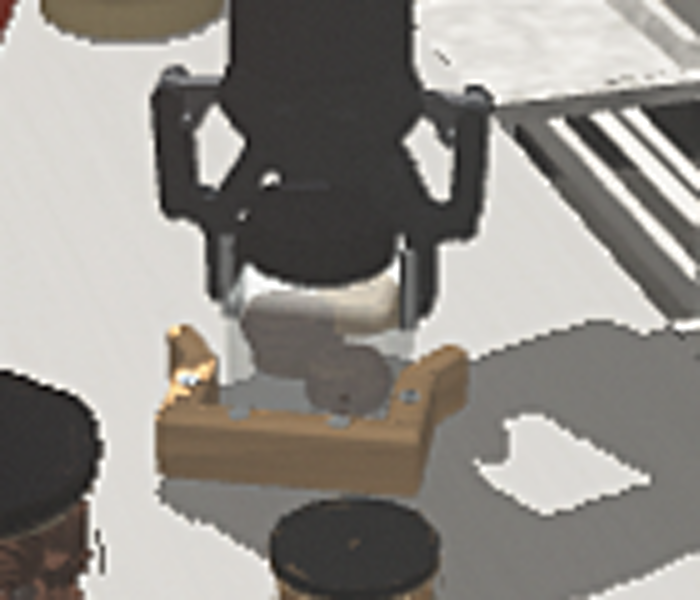

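The jar is between the guides, square and flat, with the fingers above the cleats (tips at crop y of about 300 to 325). Pushing in.

In the tool's units: 0.03 m / 0.6 = 0.05, 0.026 m / 0.6 = 0.0433.

{"method": "inch_along", "body": {
  "segments": [
    [[0.0133, 0, 0, 0, 0, 0, 0.06], [0.025, 0, 0, 0, 0, 0, 0.06], [0.035, 0, 0, 0, 0, 0, 0.06], [0.0433, 0, 0, 0, 0, 0, 0.06], [0.05, 0, 0, 0, 0, 0, 0.06]]
  ],
  "squeeze": 30
}}

```text
clock: 5.5
eef_pos: [0.5311, 0.3405, 0.0398]
tcp_rot: [0.0, 0.848, 0.53, -0.0]
force: [-4.1, -8.8, 9.4]
finger_gap: 0.068
finger_force: 35.5
```

```bash
python3 mv.py .533 .345 .0395 -26
```

```text
clock 5.5 tcp [0.5311 0.3405 0.0398] yang -26.01 q [ 0.45  0.41  1.54 -0.    1.19  0.9 ] F [-4.1 -8.8  9.4] M [-1.38  0.66 -0.  ] gap 0.068
shift [ 0.0048 -0.0003  0.0003] rot [ 0.0003  0.0011 -0.0001]
```

{"method": "inch_along", "body": {
  "segments": [
    [[0.0033, 0, 0, 0, 0, 0, 0.06], [0.0067, 0, 0, 0, 0, 0, 0.06]]
  ],
  "squeeze": 30
}}

```text
clock: 5.7
eef_pos: [0.5328, 0.3439, 0.0398]
tcp_rot: [0.0, 0.848, 0.53, -0.001]
force: [-8.5, -17.6, 17.4]
finger_gap: 0.0679
finger_force: 36.0
```

```bash
python3 mv.py .533 .345 .0395 -26
```

```text
clock 5.7 tcp [0.5328 0.3439 0.0398] yang -26.01 q [ 0.45  0.41  1.54 -0.    1.19  0.91] F [ -8.5 -17.6  17.4] M [-2.62  1.28  0.1 ] gap 0.0679
shift [ 0.001  -0.0003  0.0003] rot [ 0.0002  0.0013 -0.0002]
```

In the tool's units: 0.002 m / 0.6 = 0.0033, 0.001 m / 0.6 = 0.0017.

{"method": "inch_along", "body": {
  "segments": [
    [[0.0017, 0, 0, 0, 0, 0, 0.06], [0.0033, 0, 0, 0, 0, 0, 0.06], [0.0033, 0, 0, 0, 0, 0, 0.06], [0.0033, 0, 0, 0, 0, 0, 0.06]]
  ],
  "squeeze": 30
}}

```text
clock: 6.1
eef_pos: [0.5337, 0.345, 0.04]
tcp_rot: [0.001, 0.848, 0.53, -0.001]
force: [-7.3, -16.0, 13.0]
finger_gap: 0.0678
finger_force: 30.2
```

```bash
python3 mv.py .533 .345 .0395 -26
```

```text
clock 6.1 tcp [0.5337 0.345  0.04  ] yang -26.01 q [ 0.45  0.42  1.53 -0.    1.2   0.91] F [ -7.3 -16.   13. ] M [-2.41  0.69  0.08] gap 0.0678
shift [-0.0003 -0.0006  0.0005] rot [ 0.0006  0.0022 -0.0003]
```

Force saturates at about 18 N with the jar slipping in the grip, so it is home. I'll open, rise to cap height and look.

In the tool's units: -0.03 m / 0.6 = -0.05, -0.02 m / 0.6 = -0.0333.

{"method": "inch_along", "body": {
  "segments": [
    [[-0.0017, 0, 0, 0, 0, 0, 0.085], [-0.0017, 0, 0, 0, 0, 0, 0.085], [-0.0017, 0, 0, 0, 0, 0, 0.085], [-0.0017, 0, 0, 0, 0, 0, 0.085], [-0.0017, 0, 0, 0, 0, 0, 0.085], [-0.0017, 0, -0.0167, 0, 0, 0, 0.085], [-0.0017, 0, -0.0333, 0, 0, 0, 0.085], [-0.0017, 0, -0.05, 0, 0, 0, 0.085], [-0.0017, 0, -0.05, 0, 0, 0, 0.085]]
  ],
  "squeeze": 30
}}

```text
clock: 7.0
eef_pos: [0.5341, 0.3459, 0.0716]
tcp_rot: [0.0, 0.848, 0.53, 0.002]
force: [-0.3, 0.4, -0.0]
finger_gap: 0.0848
finger_force: 0.0
```

```bash
python3 mv.py .533 .345 .07 -26;python3 -c "
from plant import ctrl;import cv2
b=ctrl.get_image('side')['frame'];a=ctrl.get_image('top')['frame']
cv2.imwrite('pics/p5.png',cv2.resize(b[230:350,260:400],(700,600),interpolation=cv2.INTER_CUBIC))"
```

```text
clock 7.0 tcp [0.5341 0.3459 0.0716] yang -26.01 q [0.45 0.38 1.51 0.   1.25 0.91] F [-0.3  0.4 -0. ] M [ 0.03  0.01 -0.  ] gap 0.0848
shift [-0.0013 -0.0006  0.0016] rot [ 0.0018 -0.0025 -0.0002]
```

View pics/p5.png

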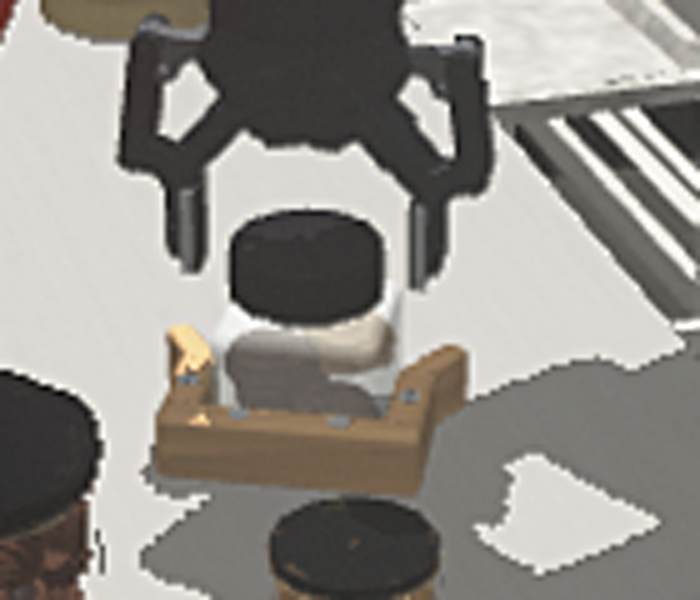

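The jar is home against the far cleat and the fingers are open on both sides of the cap. Their tips, at about crop y 270 to 290, are near the cap's lower edge. I'll check the cap centre by ray.

Run:
```python
from h import *
load()
r=ray("side",(260+307.5/5-.4,230+242/5-.4),.084);print(r)
d=r[:2]-[.5341,.3459];print(d@[.438,.899],d@[.899,-.438])
```

```text
[0.53359827 0.34148965 0.084     ]
-0.0041846598122565965 0.001480682269425854
```

{"method": "inch_along", "body": {
  "segments": [
    [[-0.005, 0, 0, 0, 0, 0, 0.085], [-0.005, 0, 0, 0, 0, 0, 0.055], [-0.005, 0, 0, 0, 0, 0, 0.055], [-0.005, 0, 0, 0, 0, 0, 0.055], [-0.005, 0, 0, 0, 0, 0, 0.055], [-0.005, 0, 0, 0, 0, 0, 0.055], [-0.005, 0, 0, 0, 0, 0, 0.055], [-0.005, 0, 0, 0, 0, 0, 0.055], [-0.005, 0, 0, 0, 0, 0, 0.055]]
  ],
  "squeeze": 90
}}

```text
clock: 8.1
eef_pos: [0.5323, 0.3425, 0.0699]
tcp_rot: [0.0, 0.848, 0.53, 0.0]
force: [-0.1, -3.3, 7.1]
finger_gap: 0.0606
finger_force: 95.3
```

```bash
python3 mv.py .533 .345 .0716 -26
```

```text
clock 8.1 tcp [0.5323 0.3425 0.0699] yang -26.02 q [ 0.45  0.38  1.51 -0.    1.25  0.9 ] F [-0.1 -3.3  7.1] M [-0.77  0.12 -0.01] gap 0.0606
shift [ 0.0025 -0.0005 -0.0017] rot [ 0.0008 -0.0001 -0.0004]
```

In the tool's units: -0.46 rad / 3.1416 = -0.1464.

{"method": "inch_along", "body": {
  "segments": [
    [[0, 0, 0, 0, 0, -0.0191, 0.055], [0, 0, 0, 0, 0, -0.0446, 0.055], [0, 0, 0, 0, 0, -0.07, 0.055], [0, 0, 0, 0, 0, -0.0955, 0.055], [0, 0, 0, 0, 0, -0.121, 0.055], [0, 0, 0, 0, 0, -0.1464, 0.055]]
  ],
  "squeeze": 90
}}

```text
clock: 8.7
eef_pos: [0.5327, 0.3431, 0.0704]
tcp_rot: [0.0, 0.704, 0.71, 0.001]
force: [1.3, 0.4, 10.8]
finger_gap: 0.0611
finger_force: 95.8
```

```bash
python3 mv.py .533 .345 .0716 -26
```

```text
clock 8.7 tcp [0.5327 0.3431 0.0704] yang 0.52 q [0.45 0.38 1.51 0.   1.25 0.44] F [ 1.3  0.4 10.8] M [ 0.04 -0.16 -0.2 ] gap 0.0611
shift [ 0.0019  0.0003 -0.0012] rot [ 0.0017 -0.0014  0.4629]
```

{"method": "inch_along", "body": {
  "segments": [
    [[0, 0, 0, 0, 0, -0.0255, 0.055], [0, 0, -0.0008, 0, 0, -0.0509, 0.055], [0, 0, -0.0017, 0, 0, -0.0764, 0.055], [0, 0, -0.0017, 0, 0, -0.1019, 0.055], [0, 0, -0.0017, 0, 0, -0.1273, 0.055], [0, 0, -0.0017, 0, 0, -0.1528, 0.055], [0, 0, -0.0017, 0, 0, -0.1783, 0.055], [0, 0, -0.0017, 0, 0, -0.1974, 0.055], [0, 0, -0.0017, 0, 0, -0.1974, 0.055]]
  ],
  "squeeze": 90
}}

```text
clock: 9.6
eef_pos: [0.5333, 0.3429, 0.0717]
tcp_rot: [0.001, 0.454, 0.891, 0.001]
force: [4.2, -2.2, 10.5]
finger_gap: 0.061
finger_force: 96.1
```

```bash
python3 mv.py .533 .345 .0716 -26;python3 -c "
from plant import ctrl;import cv2
b=ctrl.get_image('side')['frame'];a=ctrl.get_image('top')['frame']
cv2.imwrite('pics/p6.png',cv2.resize(b[230:350,260:400],(700,600),interpolation=cv2.INTER_CUBIC))"
```

```text
clock 9.6 tcp [0.5333 0.3429 0.0717] yang 35.99 q [ 0.45  0.38  1.51 -0.    1.25 -0.18] F [ 4.2 -2.2 10.5] M [-0.21 -0.77  0.1 ] gap 0.061
shift [0.0019 0.001  0.0001] rot [ 3.500e-03 -7.000e-04  1.082e+00]
```

View pics/p6.png

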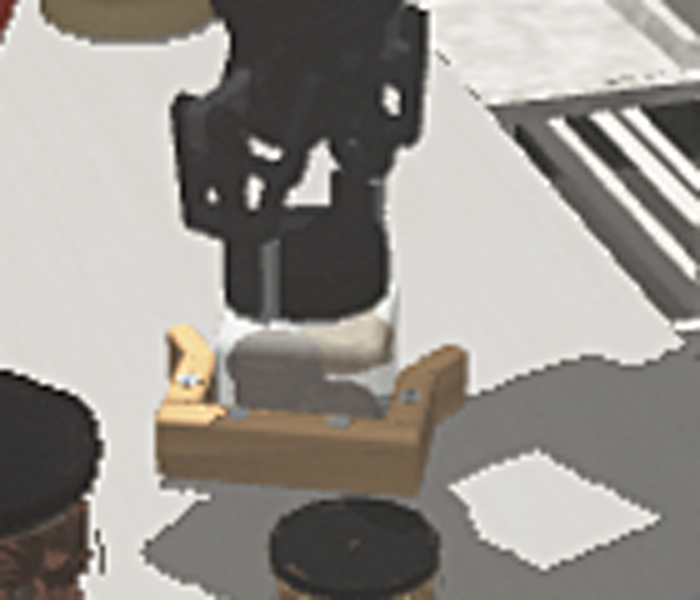

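The gripper has turned 1.08 rad with the jar still square in the brace, and the turning moment has dropped off. I'll lift gently first and watch the force.

In the tool's units: -0.006 m / 0.6 = -0.01, -0.004 m / 0.6 = -0.0067.

{"method": "inch_along", "body": {
  "segments": [
    [[0, 0, -0.0033, 0, 0, 0, 0.055], [0, 0, -0.0067, 0, 0, 0, 0.055], [0, 0, -0.01, 0, 0, 0, 0.055], [0, 0, -0.01, 0, 0, 0, 0.055]]
  ],
  "squeeze": 90
}}

```text
clock: 10.1
eef_pos: [0.532, 0.3428, 0.0765]
tcp_rot: [-0.0, 0.455, 0.89, 0.0]
force: [3.4, -1.3, -0.5]
finger_gap: 0.0608
finger_force: 97.2
```

```bash
python3 mv.py .533 .345 .0716 -26
```

```text
clock 10.1 tcp [0.532  0.3428 0.0765] yang 35.87 q [ 0.45  0.37  1.51  0.    1.26 -0.18] F [ 3.4 -1.3 -0.5] M [-0.1  -0.36 -0.02] gap 0.0608
shift [0.0012 0.0021 0.0049] rot [ 0.0000e+00 -1.0000e-04  1.0798e+00]
```

The load is only 0.5 N, which is the cap alone. Raising it 42 mm more.

In the tool's units: -0.042 m / 0.6 = -0.07, -0.038 m / 0.6 = -0.0633.

{"method": "inch_along", "body": {
  "segments": [
    [[0, 0, -0.01, 0, 0, 0, 0.055], [0, 0, -0.0233, 0, 0, 0, 0.055], [0, 0, -0.0367, 0, 0, 0, 0.055], [0, 0, -0.05, 0, 0, 0, 0.055], [0, 0, -0.0633, 0, 0, 0, 0.055], [0, 0, -0.07, 0, 0, 0, 0.055], [0, 0, -0.07, 0, 0, 0, 0.055], [0, 0, -0.07, 0, 0, 0, 0.055], [0, 0, -0.07, 0, 0, 0, 0.055], [0, 0, -0.07, 0, 0, 0, 0.055]]
  ],
  "squeeze": 90
}}

```text
clock: 11.1
eef_pos: [0.5319, 0.3427, 0.1179]
tcp_rot: [-0.0, 0.455, 0.89, -0.0]
force: [-0.4, 0.2, -0.3]
finger_gap: 0.0606
finger_force: 98.8
```

```bash
python3 mv.py .533 .345 .0716 -26;python3 -c "
from plant import ctrl;import cv2
b=ctrl.get_image('side')['frame']
cv2.imwrite('pics/p7.png',cv2.resize(b[200:350,250:410],(640,600),interpolation=cv2.INTER_CUBIC))"
```

```text
clock 11.1 tcp [0.5319 0.3427 0.1179] yang 35.87 q [ 0.45  0.34  1.47  0.    1.34 -0.18] F [-0.4  0.2 -0.3] M [ 0.   -0.01 -0.06] gap 0.0606
shift [0.0012 0.0023 0.0463] rot [-6.0000e-04  2.0000e-04  1.0798e+00]
```

View pics/p7.png

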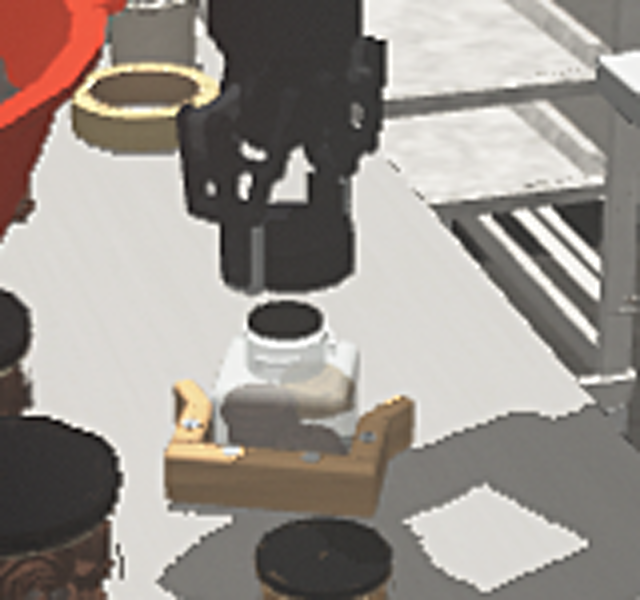

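The cap is held level, with its lower edge at about crop (287,290), above the open neck at (286,320). The jar is still home in the brace. Handing in.

```bash
python3 -c "
from plant import ctrl
print(ctrl.hand_in())"
```

```text
the job is handed in; nothing more can be done
None
```

The jar is home in the brace and its cap is unscrewed and held level about 35 mm above the rim; I handed the job in at about 11 s on the robot's clock, and no verdict came back.

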